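Size a cast disc in the stepped gauge

TASK

Take the brass disc that stands in the red dish by its stem and find its size in the aluminium stepped gauge: set it down on the smallest pocket first, then on each next larger one, until it drops in. Leave it lying flat in that pocket, stem up, and let go; leave the other disc in the grey dish.

Things in the scene. Friction and masses are not known exactly. Their poses are not given: they have to be found in the camera images.
- small_disc: yellow cast brass disc 33 mm in diameter and 8 mm thick with an upright round stem (its sprue stub, 13 mm in diameter, flaring to 18 mm over the lowest 5 mm) on its middle; 46 mm tall in all, about 60 g. Origin: centre of its underside; z up along the stem. Stands either in the red or in the grey dish, stem up; grip it by the stem from above.
- large_disc: yellow cast brass disc 55 mm in diameter and 8 mm thick with an upright round stem (its sprue stub, 13 mm in diameter, flaring to 18 mm over the lowest 5 mm) on its middle; 46 mm tall in all, about 130 g. Origin: centre of its underside; z up along the stem. Stands either in the red or in the grey dish, stem up; grip it by the stem from above.
- red_dish: round red metal dish, 86 mm wide over its rim, 9 mm high, its inner floor 4 mm above the bench and 68 mm wide; fixed. Origin: centre of its underside. One disc stands in its middle (within 6 mm), the other disc in an equal grey dish more than 0.4 m away. Mind the lamp shades at the back left (x over 0.58 m, y over 0.15 m, from 0.18 m up): draw the tool in toward the base before swinging past them.
- gauge: fixed aluminium bar lying at any yaw, 184 mm long, 18 mm high, flat top, widening in three steps (44, 64, 86 mm), each with a round blind pocket 10 mm deep (floor 8 mm above the bench, 1.5 mm chamfer). Origin: middle of its length, underside; y runs along it from smallest to largest pocket. Pocket centres at x = 0: 22 mm diameter at y = -72 mm, 44 mm at y = -22 mm, 66 mm at y = +50 mm.

How it is judged:
On the way, in this order (a step that is already met when the one before it is completed fails the run):
1. a disc is set down on the smallest pocket (centred within 12 mm along and across the bar, touching the gauge) (((x of small_disc in the frame of gauge between -0.012 and 0.012 m and y of small_disc in the frame of gauge between -0.084 and -0.06 m and z of small_disc in the frame of gauge below 0.023 m and contact force between small_disc and gauge above 0.3 N) or (x of large_disc in the frame of gauge between -0.012 and 0.012 m and y of large_disc in the frame of gauge between -0.084 and -0.06 m and z of large_disc in the frame of gauge below 0.023 m and contact force between large_disc and gauge above 0.3 N))), for 0.1 s.
2. then it is set down on or in the middle pocket in the same way (((x of small_disc in the frame of gauge between -0.012 and 0.012 m and y of small_disc in the frame of gauge between -0.034 and -0.01 m and z of small_disc in the frame of gauge below 0.023 m and contact force between small_disc and gauge above 0.3 N) or (x of large_disc in the frame of gauge between -0.012 and 0.012 m and y of large_disc in the frame of gauge between -0.034 and -0.01 m and z of large_disc in the frame of gauge below 0.023 m and contact force between large_disc and gauge above 0.3 N))), for 0.1 s.
At the end, for the whole second after the job is handed in: The disc from the red dish lies in the smallest pocket it enters (33 mm disc: 44 mm pocket; 55 mm disc: 66 mm pocket), within 12 mm of its centre and 4 mm of its floor, upright within 10 degrees, at rest; the other disc stands upright within 10 degrees in the grey dish, moved under 30 mm (((x of small_disc in the frame of gauge between -0.012 and 0.012 m and y of small_disc in the frame of gauge between -0.034 and -0.01 m and z of small_disc in the frame of gauge below 0.012 m and angle between each of small_disc, large_disc's own z axis and vertical below 0.17 rad and linear speed of small_disc below 0.02 m/s and distance of large_disc from where it was at the start of the episode below 0.03 m and horizontal distance between large_disc and red_dish above 0.1 m) or (x of large_disc in the frame of gauge between -0.012 and 0.012 m and y of large_disc in the frame of gauge between 0.038 and 0.062 m and z of large_disc in the frame of gauge below 0.012 m and angle between each of large_disc, small_disc's own z axis and vertical below 0.17 rad and linear speed of large_disc below 0.02 m/s and distance of small_disc from where it was at the start of the episode below 0.03 m and horizontal distance between small_disc and red_dish above 0.1 m))); the robot touches nothing.
It also fails if it takes over 48 s, if anything falls off the work surface, if the arm or the gripper's body presses on something with over 40 N, if the wrist force passes 120 N, or if a joint passes its speed limit or range.

ROBOT

A 6-joint arm with a two-finger parallel gripper is mounted at the origin on a cart in front of the work surface, level with it; the furniture and walls round the work are solid. World frame = base frame: x ahead of the robot, y to its left, z up, the work surface at z = 0. Lengths are in m, angles in rad, forces in N, time in s.
With the tool pointing down it reaches from about 0.35 to 0.775 m from the base axis. Payload 5.5 kg.
Tool frame: the origin (TCP) lies between the finger pads; the fingertips stand 22 mm ahead of it and the grasp point (between the pads) lies 3 mm ahead of it; z points along the fingers, y is the line along which they close (so a half turn about z gives the same grasp; the last joint's range is limited). The gripper opens to 85 mm and grips with 20 to 120 N. Pads are 22 mm wide; open, the fingers measure 114 mm over their backs; the gripper's body (76 mm by 85 mm) begins 54 mm behind the grasp point. The pads swing forward as they close: fully open they stand 13 mm farther back than shut.
Start: joints at [-1.373, 0.313, 0.046, 1.304, 0, 1.431], TCP at [0.191, -0.543, 0.253] pointing down, gripper open.
Joint ranges: [-2.76, 2.76], [-0.86, 1.69], [-1.03, 1.26], [-2.2, 2.34], [-1.47, 1.5], [-3.14, 3.14]. Speed limits (rad/s): [2.57, 2.57, 3.14, 3.14, 3.14, 3.14].

INTERFACE

Orientations are given as a unit quaternion [w, x, y, z].
In Python, from workcell import env gives the robot as it stands.
- The arm moves only by the tool tcp_steps, called by a JSON object that holds its "method" and its "body", one argument or row to a line. Schema: {"type":"object","properties":{"ticks":{"type":"array","items":{"type":"array","prefixItems":[{"type":"array","items":{"type":"number"},"minItems":3,"maxItems":3},{"type":"array","items":{"type":"number"},"minItems":3,"maxItems":3}],"minItems":2,"maxItems":2},"minItems":1,"maxItems":8},"finger_gap":{"type":"number"},"squeeze":{"type":"number"},"only":{"type":"string"},"quiet":{"type":"boolean"},"lines":{"type":"string"}},"required":["ticks"],"additionalProperties":false}. ticks is a list of rows, 1 to 8 of them, each written [[dx, dy, dz], [rx, ry, rz]]: dx, dy, dz in m, then a rotation vector rx, ry, rz in rad; each row is the pose to reach, as a shift and turn from the pose commanded when the call began, along the tool's axes at that moment; what a row does not reach only later rows make up. A row lasts 1/8 s, in which the tool goes at most 0.0625 m and 0.188 rad, less where a joint would pass 70% of its speed; a pose out of reach is approached as far as the arm can. finger_gap is the finger opening in m, set as the call begins (left out keeps the last). The fingers move at their own pace and stop on an object; squeeze is the grip in N (left out, the last holds). Time passes only in rows, so rows that do not move let the fingers close. The tool returns the time, the measured TCP pose, the force, the opening and the grip force at its end. only (a regular expression) keeps the lines of the reply that match it, lines (a string "A,B") keeps lines A to B, and quiet returns only ok. Input that does not fit is refused with a message, and nothing moves.
- env.get_state(): the state, without advancing time (a new reading comes with each control period).
- env.read_camera(name): name is "side" or "top" or "wrist"; returns a dict with "image" (384x512x3 uint8, red, green, blue), "K" (3x3 intrinsics, pixels), "R" (3x3) and "t" (3): a world point X has camera coordinates R X + t. Camera axes: x right, y down, z forward; pixel columns grow to the right and rows downward; lengths in m; the calibration is good to about 2 mm. A picture is of the moment at which its call begins. There is no depth.
- env.hand_in(): hands the job in; it is judged then, once.
The state is a dict: "clock": time; "joint_pos": joint angles; "qvel": joint speeds; "tau": joint torques, N m; "tcp_pos": TCP position; "orientation": TCP orientation; "wrist_force": force on the tool from outside, world axes, zero at the start; "ft_torque": the same for the moment, N m; "finger_gap": finger opening in m; "grip_force": force on a finger pad.
Only numpy, scipy, OpenCV 4.12 (cv2) and the standard library are available. Lean on these libraries where they do the work, as an engineer would, in place of code of your own. Each camera call takes 0.05 s, during which the arm holds its last target. There are 200 camera calls.

## Working session

There is one attempt and no reset: what is moved stays moved. The work goes in short steps, Python scripts to look and compute and a tool call to move; the robot and the scene stay as the last step left them, time stands still between calls to the robot, and variables do not carry over. Pictures are saved under pics/ and viewed, at most 10 in all, crops included, and the job is handed in when it is done.

```bash
ls; mkdir -p pics
```

Run:
```python
from workcell import env
import cv2
s=env.get_state();print(s)
a=[env.read_camera(n) for n in("top","side")]
for n,c in zip(("top","side"),a):
    cv2.imwrite(f"pics/{n}0.png",c["image"][:,:,::-1]);print(n,c["K"],c["R"],c["t"])
```

```text
pics
workcell.py
{'clock': 0.0, 'joint_pos': array([-1.37262669e+00,  3.14002205e-01,  4.49627424e-02,  1.30359594e+00,
        1.59575671e-05,  1.43120696e+00]), 'qvel': array([ 0.00020812, -0.00112515,  0.0006955 ,  0.00244493,  0.00202535,
       -0.00051106]), 'tau': array([ 1.59667916e-04, -4.80630863e+01,  2.98530650e+01,  1.97188620e-02,
       -2.35193093e-04, -5.77546501e-06]), 'tcp_pos': array([ 0.19044596, -0.54204016,  0.25240117]), 'orientation': array([-9.19378577e-04,  9.85773301e-01,  1.68077817e-01, -1.89542200e-05]), 'wrist_force': array([0.56834552, 0.47215454, 0.29748683]), 'ft_torque': array([-0.0082195 , -0.02244299, -0.0035863 ]), 'grip_force': 0.0, 'finger_gap': 0.08532705678275017}
top [[412.60999941   0.         252.36099169]
 [  0.         412.60999941 190.57492787]
 [  0.           0.           1.        ]] [[ 2.62859883e-02 -9.99647933e-01  3.61333745e-03]
 [-9.86750256e-01 -2.65254080e-02 -1.60063535e-01]
 [ 1.60103027e-01  6.41966548e-04 -9.87100101e-01]] [-0.05592931  0.48600692  1.17842977]
side [[376.88630465   0.         252.83915676]
 [  0.         376.88630465 190.1346326 ]
 [  0.           0.           1.        ]] [[ 0.99957133 -0.02101357 -0.02038598]
 [-0.02791947 -0.47457201 -0.87977379]
 [ 0.00881258  0.87996582 -0.47495526]] [-0.49141532  0.04219615  0.91405   ]
```

View pics/top0.png

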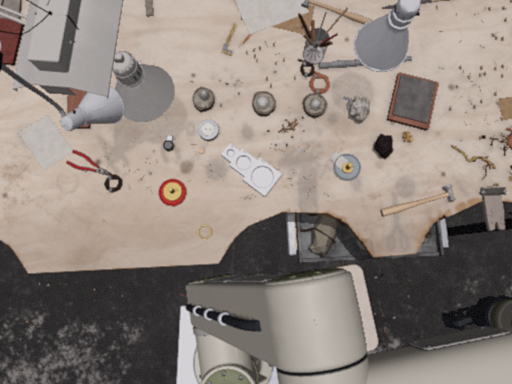

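View pics/side0.png

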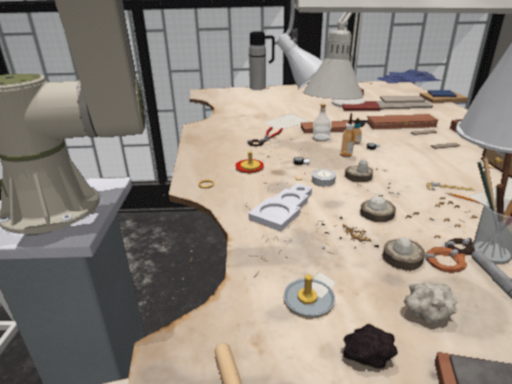

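The top view shows the red dish at about (172,192) with a disc that looks large, and the grey dish at (347,167). The gauge runs from its small end near (228,150) to its large end near (272,185). The side view agrees: red dish at (250,165), gauge at (282,205). Next I'll measure these.

Create h.py:
```python
import numpy as np, cv2
from workcell import env
def ray(c,uv,z):
    d=c["R"].T@np.linalg.inv(c["K"])@np.array([uv[0],uv[1],1.]); o=-c["R"].T@c["t"]
    return o+d*(z-o[2])/d[2]
def proj(c,X):
    p=c["K"]@(c["R"]@np.array(X,float)+c["t"]); return p[:2]/p[2]
def blobs(m,amin=20):
    return [k for k in cv2.findContours(m.astype(np.uint8),cv2.RETR_EXTERNAL,cv2.CHAIN_APPROX_NONE)[0] if cv2.contourArea(k)>amin]
```

Run:
```python
from h import *
for n,box in(("top",(150,140,290,215)),("side",(225,140,330,235))):
    c=env.read_camera(n); im=c["image"]; hsv=cv2.cvtColor(im,cv2.COLOR_RGB2HSV); H,S,V=cv2.split(hsv)
    red=((H<6)|(H>174))&(S>170)&(V>80)
    yel=(H>17)&(H<32)&(S>150)&(V>90)
    g=(S<40)&(V>130)
    for nm,m,zs in(("red",red,(.009,)),("yel",yel,(.012,.05)),("grey",g,(.018,))):
        for k in blobs(m):
            x,y,w,h=cv2.boundingRect(k)
            ce=(x+w/2-.5,y+h/2-.5); M=cv2.moments(k)
            print(n,nm,(x,y,w,h),cv2.contourArea(k),*[ray(c,(M['m10']/M['m00'],M['m01']/M['m00']),z)[:2].round(4) for z in zs]) if nm!="grey" or 150<x<290 and 140<y<230 else 0
    x0,y0,x1,y1=box
    cr=im[y0:y1,x0:x1,::-1]; f=5
    cv2.imwrite(f"pics/crop_{n}.png",cv2.resize(cr,None,fx=f,fy=f,interpolation=cv2.INTER_CUBIC))
```

```text
top red (160, 180, 25, 26) 479.0 [0.4812 0.1996]
top grey (287, 221, 9, 34) 202.5 [ 0.3542 -0.162 ]
side red (236, 161, 27, 11) 37.0 [0.4736 0.1818]
side yel (299, 276, 17, 27) 214.0 [ 0.5757 -0.3265] [ 0.5679 -0.3661]
side yel (241, 153, 19, 17) 113.0 [0.488  0.1948] [0.4877 0.1111]
side grey (248, 182, 91, 60) 1558.5 [ 0.5677 -0.0522]
```

View pics/crop_top.png

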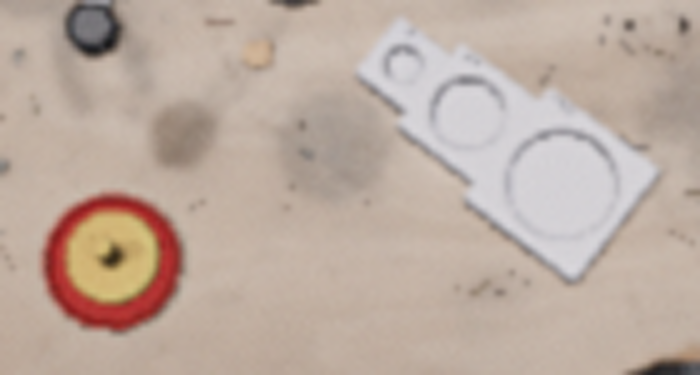

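The red dish at crop (111,255) holds a disc that nearly fills it, so it is the 55 mm one and belongs in the 66 mm pocket. In the crop, the pockets are at (404,64), (468,112) and (562,183).

Create loc.py:
```python
from h import *
c=env.read_camera("top"); im=c["image"]
full=lambda p:((p[0]+.5)/5-.5+150,(p[1]+.5)/5-.5+140)
# gauge: rigid fit of pocket centres (rims) and corners, z=18 mm
px=[(404,64),(468,112),(562,183),(400,17),(357,70),(660,174),(575,282)]
loc=np.array([(0,-72),(0,-22),(0,50),(22,-92),(-22,-92),(43,92),(-43,92)])/1e3
W=np.array([ray(c,full(p),.018)[:2] for p in px])
if np.linalg.norm(W[3]-W[5])>np.linalg.norm(W[3]-W[6]): loc[3:,0]*=-1
def fit(L,W):
    A=L-L.mean(0);B=W-W.mean(0);a=np.arctan2((A[:,0]*B[:,1]-A[:,1]*B[:,0]).sum(),(A*B).sum())
    R=np.array([[np.cos(a),-np.sin(a)],[np.sin(a),np.cos(a)]]);t=W.mean(0)-R@L.mean(0);return a,R,t,(W-(L@R.T+t))
for l in (loc,loc*[[1,1]]*3+[[-1,1]]*4):
    a,R,t,r=fit(l,W); print("yaw",a.round(3),"t",t.round(4),"res mm",(r*1e3).round(1).tolist()); print((l[:3]@R.T+t).round(4).tolist())
hsv=cv2.cvtColor(im,cv2.COLOR_RGB2HSV);H,S,V=cv2.split(hsv)
m=((H>15)&(H<35)&(S>80)&(V>120)).astype(np.uint8); m[:,:155]=0;m[:178]=0;m[208:]=0;m[:,190:]=0
k=max(blobs(m),key=cv2.contourArea);(u,v),ra=cv2.minEnclosingCircle(k)
p=ray(c,(u,v),.012);q=ray(c,(u+ra,v),.012);print("disc",p.round(4),"diam",2*np.linalg.norm(p-q))
```

```bash
sed -i 's/loc\*\[\[1,1\]\]\*3+\[\[-1,1\]\]\*4/loc*np.array([[1,1]]*3+[[-1,1]]*4)/' loc.py
python3 loc.py
```

```text
yaw 2.503 t [ 0.5644 -0.0309] res mm [[-0.5, 0.1], [0.4, 0.4], [1.0, 0.1], [34.8, -25.6], [-34.6, 25.7], [67.7, -50.9], [-68.8, 50.3]]
[[0.6073, 0.0269], [0.5775, -0.0132], [0.5346, -0.071]]
yaw 2.503 t [ 0.5644 -0.0309] res mm [[-0.4, 0.1], [0.4, 0.4], [0.9, 0.1], [-0.5, 0.6], [0.8, -0.6], [-1.4, 0.3], [0.3, -0.9]]
[[0.6073, 0.0269], [0.5775, -0.0132], [0.5346, -0.071]]
disc [0.4841 0.1988 0.012 ] diam 0.05479481008692558
```

{"method": "tcp_steps", "body": {
  "ticks": [
    [[0,0,-0.02],[0,0,-0.1]],
    [[0,0,-0.03],[0,0,-0.25]]
  ],
  "finger_gap": 0.05
}}

```text
clock: 0.5
tcp_pos: [0.1906, -0.5427, 0.284]
orientation: [0.0, 0.956, 0.292, -0.0]
wrist_force: [-0.4, -0.1, -0.2]
finger_gap: 0.0516
grip_force: 0.0
```

```bash
python3 -c "
from workcell import env;print(env.get_state()['joint_pos'])"
```

```text
[-1.37260630e+00  3.07229112e-01  1.12515866e-01  1.37544609e+00
 -1.33980304e-06  1.17668658e+00]
```

The disc measures 54.8 mm, so it is the large one. Now I'll swing over to it.

{"method": "tcp_steps", "body": {
  "ticks": [
    [[0.055,-0.018,0],[0,0,-0.16]],
    [[0.11,-0.036,0],[0,0,-0.32]],
    [[0.165,-0.054,0],[0,0,-0.48]],
    [[0.22,-0.072,0],[0,0,-0.64]],
    [[0.275,-0.09,0],[0,0,-0.8]],
    [[0.338,-0.111,0],[0,0,-0.983]],
    [[0.338,-0.111,0],[0,0,-0.983]],
    [[0.338,-0.111,0],[0,0,-0.983]]
  ],
  "finger_gap": 0.05
}}

```text
clock: 1.5
tcp_pos: [0.4104, -0.2626, 0.2833]
orientation: [0.0, 0.707, 0.707, -0.0]
wrist_force: [-0.2, 0.3, -0.1]
finger_gap: 0.0501
grip_force: 0.0
```

{"method": "tcp_steps", "body": {
  "ticks": [
    [[0.06,0.01,0],[0,0,0]],
    [[0.12,0.02,0],[0,0,0]],
    [[0.18,0.03,0],[0,0,0]],
    [[0.24,0.04,0],[0,0,0]],
    [[0.3,0.05,0.03],[0,0,0]],
    [[0.35,0.06,0.06],[0,0,0]],
    [[0.41,0.068,0.09],[0,0,0]],
    [[0.461,0.0735,0.12],[0,0,0]]
  ],
  "finger_gap": 0.05
}}

```text
clock: 2.5
tcp_pos: [0.4848, 0.1947, 0.1645]
orientation: [0.001, 0.709, 0.706, 0.0]
wrist_force: [0.5, -0.3, -0.2]
finger_gap: 0.05
grip_force: 0.0
```

{"method": "tcp_steps", "body": {
  "ticks": [
    [[0,0,0.04],[0,0,0]],
    [[0,0,0.04],[0,0,0]]
  ]
}}

```text
clock: 2.75
tcp_pos: [0.4813, 0.1932, 0.1222]
orientation: [-0.002, 0.708, 0.706, -0.003]
wrist_force: [-1.0, -0.2, -0.4]
finger_gap: 0.0502
grip_force: 0.0
```

Run:
```python
from h import *
s=env.get_state();print(s['tcp_pos'],s['joint_pos'])
c=env.read_camera("wrist");cv2.imwrite("pics/w1.png",c["image"][:,:,::-1])
print(c["R"].round(3).tolist(),c["t"]); print([proj(c,p).round(1) for p in([.4841,.1988,.012],[.4841,.1988,.05])])
```

```text
[0.48134606 0.19316307 0.12224147] [ 2.27036444e-01  2.89593786e-01 -3.20847617e-01  9.67534424e-01
 -5.05383032e-04  1.80000683e+00]
[[1.0, -0.001, -0.008], [0.001, -0.949, 0.316], [-0.007, -0.316, -0.949]] [-0.48060258  0.18127983  0.31976565]
[array([254.5, 186. ]), array([254.7, 201. ])]
```

View pics/w1.png

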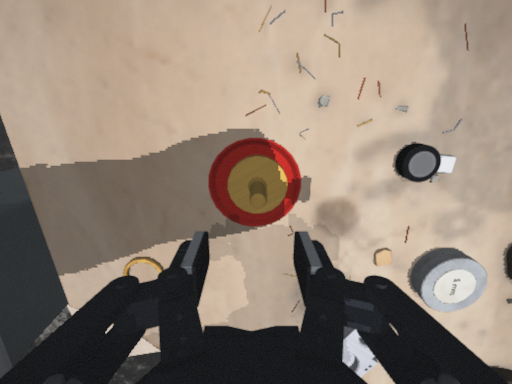

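The wrist view shows the stem top at (258,201) and the disc centre at (257,184). The disc is centred between the fingers and within about 2 mm of the estimate. I'll descend.

{"method": "tcp_steps", "body": {
  "ticks": [
    [[0.006,0.004,0],[0,0,0]],
    [[0.006,0.004,0.03],[0,0,0]],
    [[0.006,0.004,0.045],[0,0,0]],
    [[0.006,0.004,0.045],[0,0,0]],
    [[0.006,0.004,0.045],[0,0,0]]
  ],
  "finger_gap": 0.04
}}

```text
clock: 3.42
tcp_pos: [0.4882, 0.2008, 0.0813]
orientation: [0.0, 0.707, 0.707, 0.001]
wrist_force: [0.4, 0.2, -0.9]
finger_gap: 0.0398
grip_force: 0.0
```

Run:
```python
from h import *
c=env.read_camera("wrist"); im=c["image"];H,S,V=cv2.split(cv2.cvtColor(im,cv2.COLOR_RGB2HSV))
s=env.get_state();print(s['tcp_pos'],s['finger_gap'])
cv2.imwrite("pics/w2.png",im[:,:,::-1])
```

```text
[0.48828326 0.20095021 0.0813561 ] 0.03989780050964359
```

View pics/w2.png

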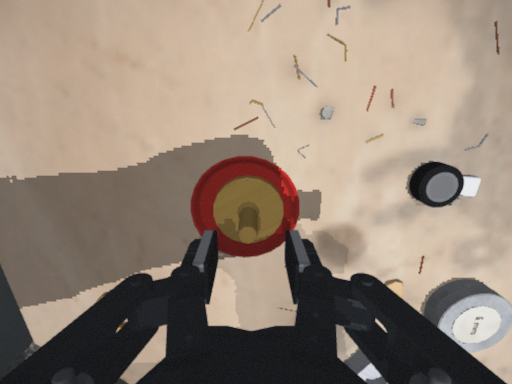

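The stem at (247,236) sits between the fingertips, whose centre is about column 250. I'll descend and grip.

```bash
python3 -c "
from h import *
c=env.read_camera('wrist');print(ray(c,(247,236),.05),ray(c,(248,208),.012))"
```

```text
[0.48619268 0.19859329 0.05      ] [0.48648027 0.20213898 0.012     ]
```

{"method": "tcp_steps", "body": {
  "ticks": [
    [[-0.001,-0.002,0.02],[0,0,0]],
    [[-0.001,-0.002,0.038],[0,0,0]],
    [[-0.001,-0.002,0.038],[0,0,0]],
    [[-0.001,-0.002,0.038],[0,0,0]]
  ]
}}

```text
clock: 4.03
tcp_pos: [0.486, 0.2001, 0.0431]
orientation: [0.0, 0.707, 0.707, 0.001]
wrist_force: [-0.3, -0.1, 0.2]
finger_gap: 0.0399
grip_force: 0.0
```

{"method": "tcp_steps", "body": {
  "ticks": [
    [[0,0,0],[0,0,0]],
    [[0,0,0],[0,0,0]],
    [[0,0,0],[0,0,0]],
    [[0,0,0],[0,0,0]],
    [[0,0,0],[0,0,0]]
  ],
  "finger_gap": 0.005,
  "squeeze": 50
}}

```text
clock: 4.65
tcp_pos: [0.4862, 0.2, 0.0432]
orientation: [0.0, 0.707, 0.707, 0.001]
wrist_force: [-0.2, -0.3, 5.2]
finger_gap: 0.011
grip_force: 48.9
```

{"method": "tcp_steps", "body": {
  "ticks": [
    [[0,0,-0.03],[0,0,0]],
    [[0,0,-0.07],[0,0,0]],
    [[0,0,-0.07],[0,0,0]],
    [[0,0,-0.07],[0,0,0]]
  ]
}}

```text
clock: 5.15
tcp_pos: [0.485, 0.1998, 0.1117]
orientation: [-0.0, 0.707, 0.707, -0.0]
wrist_force: [0.6, 0.1, -1.2]
finger_gap: 0.0111
grip_force: 49.1
```

Run:
```python
from h import *
c=env.read_camera("wrist"); cv2.imwrite("pics/w3.png",c["image"][:,:,::-1])
```

```text
(no output)
```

View pics/w3.png

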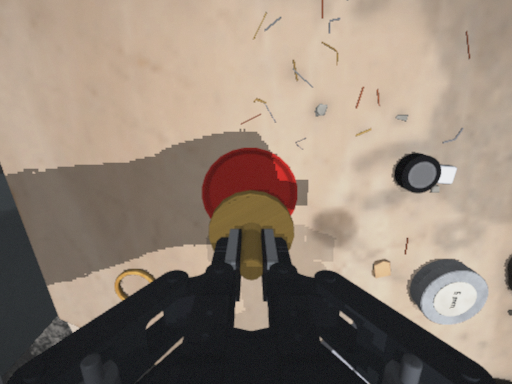

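The disc hangs upright from the closed fingers, its stem at (251,250), clear of the dish. On to the smallest pocket.

{"method": "tcp_steps", "body": {
  "ticks": [
    [[-0.04,0.028,0],[0,0,0]],
    [[-0.085,0.06,0],[0,0,0]],
    [[-0.13,0.092,0],[0,0,0]],
    [[-0.173,0.122,0],[0,0,0]],
    [[-0.173,0.122,0],[0,0,0]],
    [[-0.173,0.122,0.02],[0,0,0]],
    [[-0.173,0.122,0.02],[0,0,0]],
    [[-0.173,0.122,0.02],[0,0,0]]
  ]
}}

```text
clock: 6.2
tcp_pos: [0.6066, 0.0276, 0.0918]
orientation: [-0.001, 0.707, 0.707, -0.001]
wrist_force: [-1.1, -0.4, -1.6]
finger_gap: 0.0116
grip_force: 49.2
```

Run:
```python
from h import *
c=env.read_camera("wrist"); cv2.imwrite("pics/w4.png",c["image"][:,:,::-1])
print([proj(c,p).round(1).tolist() for p in([.6073,.0269,.018],[.5775,-.0132,.018],[.5346,-.071,.018])])
```

```text
[[251.5, 208.0], [215.5, 252.7], [170.3, 308.8]]
```

View pics/w4.png

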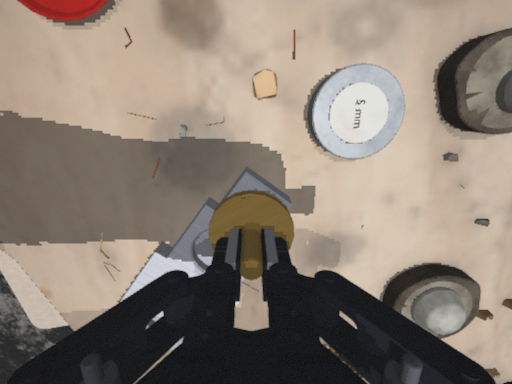

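The gauge's small end is under the disc: its corners show at (249,169) and (291,197), which matches the projection. Setting down.

{"method": "tcp_steps", "body": {
  "ticks": [
    [[0,0,0.015],[0,0,0]],
    [[0,0,0.031],[0,0,0]],
    [[0,0,0.033],[0,0,0]],
    [[0,0,0.034],[0,0,0]],
    [[0,0,0.035],[0,0,0]],
    [[0,0,0.036],[0,0,0]],
    [[0,0,0.036],[0,0,0]]
  ]
}}

```text
clock: 7.12
tcp_pos: [0.6077, 0.0268, 0.0572]
orientation: [0.0, 0.707, 0.707, 0.0]
wrist_force: [-1.7, -0.5, 5.2]
finger_gap: 0.0112
grip_force: 49.8
```

{"method": "tcp_steps", "body": {
  "ticks": [
    [[0,0,0.0005],[0,0,0]],
    [[0,0,0.0005],[0,0,0]],
    [[0,0,0.0005],[0,0,0]]
  ]
}}

```text
clock: 7.5
tcp_pos: [0.6077, 0.0268, 0.0572]
orientation: [0.001, 0.707, 0.707, 0.0]
wrist_force: [-4.3, 0.0, 8.7]
finger_gap: 0.0114
grip_force: 50.3
```

{"method": "tcp_steps", "body": {
  "ticks": [
    [[0,0,-0.02],[0,0,0]],
    [[-0.02,-0.015,-0.02],[0,0,0]],
    [[-0.04,-0.03,-0.02],[0,0,0]],
    [[-0.04,-0.03,-0.02],[0,0,0]],
    [[-0.04,-0.03,-0.012],[0,0,0]],
    [[-0.04,-0.03,-0.004],[0,0,0]],
    [[-0.04,-0.03,-0.002],[0,0,0]],
    [[-0.04,-0.03,0],[0,0,0]]
  ]
}}

```text
clock: 8.5
tcp_pos: [0.5772, -0.0125, 0.0571]
orientation: [-0.0, 0.707, 0.707, -0.0]
wrist_force: [-10.2, 1.0, 23.5]
finger_gap: 0.0117
grip_force: 52.1
```

{"method": "tcp_steps", "body": {
  "ticks": [
    [[0,0,0.0005],[0,0,0]],
    [[0,0,0.001],[0,0,0]],
    [[0,0,0.001],[0,0,0]],
    [[0,0,0.001],[0,0,0]]
  ]
}}

```text
clock: 9.0
tcp_pos: [0.5772, -0.0125, 0.0571]
orientation: [0.0, 0.707, 0.707, 0.0]
wrist_force: [-8.5, 1.6, 18.7]
finger_gap: 0.0114
grip_force: 51.5
```

Both trial settings made contact. Now the large pocket.

{"method": "tcp_steps", "body": {
  "ticks": [
    [[0,0,-0.022],[0,0,0]],
    [[-0.02,-0.015,-0.022],[0,0,0]],
    [[-0.04,-0.03,-0.022],[0,0,0]],
    [[-0.0585,-0.0426,-0.022],[0,0,0]],
    [[-0.0585,-0.0426,-0.022],[0,0,0]],
    [[-0.0585,-0.0426,-0.022],[0,0,0]]
  ]
}}

```text
clock: 9.75
tcp_pos: [0.5353, -0.0712, 0.0767]
orientation: [0.0, 0.707, 0.707, 0.0]
wrist_force: [0.5, -0.0, -1.5]
finger_gap: 0.0116
grip_force: 49.3
```

{"method": "tcp_steps", "body": {
  "ticks": [
    [[0,0,0.01],[0,0,0]],
    [[0,0,0.018],[0,0,0]],
    [[0,0,0.021],[0,0,0]],
    [[0,0,0.023],[0,0,0]],
    [[0,0,0.023],[0,0,0]]
  ]
}}

```text
clock: 10.38
tcp_pos: [0.5348, -0.0716, 0.0536]
orientation: [-0.0, 0.707, 0.707, -0.0]
wrist_force: [-0.1, -0.2, -1.8]
finger_gap: 0.011
grip_force: 49.3
```

The TCP is at 0.0536 with no contact, so the disc is entering the pocket. I'll lower it to the floor.

{"method": "tcp_steps", "body": {
  "ticks": [
    [[0,0,0.003],[0,0,0]],
    [[0,0,0.005],[0,0,0]],
    [[0,0,0.006],[0,0,0]],
    [[0,0,0.0068],[0,0,0]],
    [[0,0,0.0068],[0,0,0]]
  ]
}}

```text
clock: 11.0
tcp_pos: [0.5348, -0.0716, 0.0472]
orientation: [0.0, 0.707, 0.707, -0.0]
wrist_force: [-1.4, 0.1, 1.5]
finger_gap: 0.0114
grip_force: 49.7
```

{"method": "tcp_steps", "body": {
  "ticks": [
    [[0,0,0],[0,0,0]],
    [[0,0,0],[0,0,0]],
    [[0,0,0],[0,0,0]],
    [[0,0,0],[0,0,0]]
  ],
  "finger_gap": 0.045
}}

```text
clock: 11.5
tcp_pos: [0.5349, -0.0717, 0.0469]
orientation: [0.0, 0.707, 0.707, 0.0]
wrist_force: [0.3, -0.5, 0.5]
finger_gap: 0.0451
grip_force: 0.0
```

{"method": "tcp_steps", "body": {
  "ticks": [
    [[0,0,-0.03],[0,0,0]],
    [[0,0,-0.08],[0,0,0]],
    [[0,0,-0.12],[0,0,0]],
    [[0,0,-0.15],[0,0,0]],
    [[0,-0.05,-0.15],[0,0,0]],
    [[0,-0.1,-0.15],[0,0,0]],
    [[0,-0.12,-0.15],[0,0,0]],
    [[0,-0.12,-0.15],[0,0,0]]
  ]
}}

```text
clock: 12.5
tcp_pos: [0.4137, -0.0715, 0.1972]
orientation: [0.0, 0.707, 0.707, 0.0]
wrist_force: [1.2, -0.7, 0.2]
finger_gap: 0.0453
grip_force: 0.0
```

Run:
```python
from h import *
a=env.read_camera("top")["image"][130:230,150:380];b=env.read_camera("side")["image"][140:340,220:380]
cv2.imwrite("pics/end.png",np.hstack([cv2.resize(a,(460,200)),cv2.resize(b,(320,400))[:200],])[:,:,::-1])
cv2.imwrite("pics/end.png",np.vstack([cv2.resize(a,(690,300)),np.pad(cv2.resize(b,(240,300)),((0,0),(0,450),(0,0)))])[:,:,::-1])
```

```text
(no output)
```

View pics/end.png

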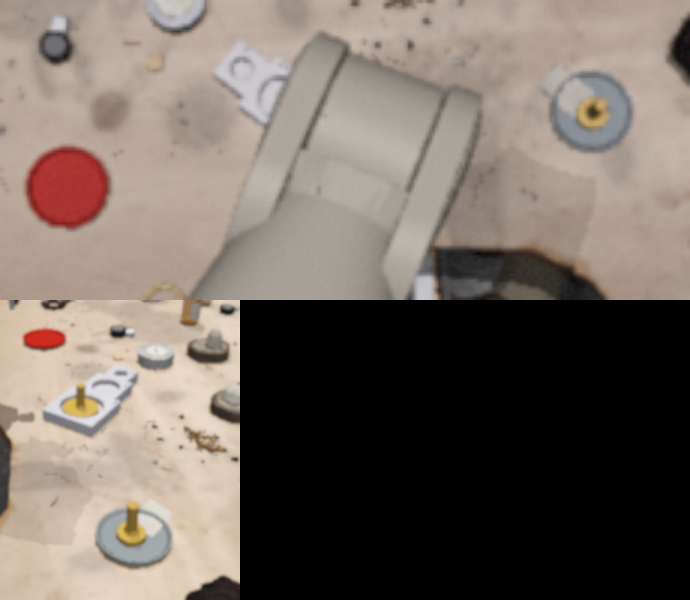

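In the side view the disc lies flat in the large pocket, stem up, at about (80,405). The other disc is still in the grey dish at (132,530), and the arm is clear of everything.

```bash
python3 -c "
from workcell import env;print(env.hand_in())"
```

```text
the job is handed in; nothing more can be done
None
```

The disc from the red dish was the 55 mm one: I set it on the 22 mm and 44 mm pockets in turn, left it flat, stem up, in the 66 mm pocket, and handed in at about 12.6 s with the other disc still in the grey dish; no verdict was returned.

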